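Load a board carrier past the sprung keeper gate of a test fixture

TASK

Load the test fixture: the small grey carrier with a circuit board on it waits in the fixture's guide channel, in front of the sprung keeper gate. With one fingertip press the long thumb plate beside the channel down until it lies level, so that the gate stands clear above the board, and keep it down while the other fingertip pushes the carrier by its upright tab along the channel, under the gate, until it is fully home against the contact block; then let go, so that the gate closes behind the board. Push only: do not lift the carrier, do not let the gate come down on the carrier or run the carrier into the gate, and leave the things lying round the fixture where they are.

Things in the scene. Friction and masses are not known exactly. Their poses are not given: they have to be found in the camera images.
- test_fixture: Grey metal fixture fixed on the bench, 282 x 122 mm. Origin: bench top, below the gate, on the channel's centre line; x: loading direction, y: towards the thumb plate, z: up. In its frame (mm): channel floor z 10, from x -190; black rails with inner faces y -26 and 26, 7 wide, tops z 25. Shaft of the rocker (gate + thumb plate) along x at y 38, z 42; shaft and posts fill y 31 to 45, up to z 49.
- channel_stop (a point): Face of the two white stop pads on the black contact block at the channel's far end, x 69 mm in test_fixture's frame; the carrier's front rests against it when home. Axes as the fixture's. The block behind is 66 wide, top z 46.
- gate_blade (a point): Middle of the lower edge of the gate's blade. Closed: x 0, y -9, z 21 mm in test_fixture's frame. The blade is 4 thick (x), 30 wide, and hangs from a steel arm 14 wide (x -7 to 7) that reaches over the channel from the shaft; the arm's top is at z 50 closed; at rocker angle 0.70 its tip stands at about z 90.
- thumb_plate (a point): Centre of the black rubber top of the long steel thumb plate, which runs beside the channel from x -178 to -45 mm (fixture frame) and tips with the gate. At rest it slopes up away from the channel at 0.70 rad: this point at z 54, outer edge z 67. Pressed level: top at z 32, usable over y 52 to 80, with a raised edge at y 83 to 89, 2 mm higher. A fingertip can slide along all its length.
- keeper_gate (a joint): Angle of the rocker (rad): 0 closed, its spring returns it there; grows as the thumb plate is pressed. 0.70: plate level, blade 9 mm clear above the board's parts; from 0.5 it clears them; hard stop 0.85. Pressing mid-plate takes about 2 to 6 N.
- board_carrier: Loose grey carrier, 119 x 48 mm, plate 8 mm thick, 0.1 to 0.25 kg, between the rails with 2 mm play each side. Origin: centre of its underside; x: loading direction. Front: framed bed (x -4.5 to 59.5, rims 18 high) with a fixed circuit board, parts up to 27 mm over the underside. Behind: flat tail, push tab at its end. Home: origin at x 9.5 mm in test_fixture's frame; the blade then fits 3 mm behind the bed.
- push_tab (a point): Centre of the rear face (the one to push) of the carrier's upright steel tab: 34 wide (y), 5 thick (x), from 18 to 56 mm above the bench; this point is 37 mm above the bench. Axes as the carrier's. Home: x -50 mm in test_fixture's frame; it starts 80 to 106 mm short of that, with the carrier's front 12 to 36 mm before the gate.
- next_board: Loose larger green circuit board, 50 x 72 x 19 mm, left of the fixture; origin under its centre. Leave it alone.
- tape_ring: Loose roll of amber tape, 76 mm across, 15 mm high, left of the fixture; origin under its centre. Leave it alone.
- parts_packet: Loose small carton, 45 x 65 x 22 mm, right of the fixture; origin under its centre. Leave it alone.
- grey_driver: Loose dark screwdriver, 150 mm long, 18 mm thick, left of the fixture; origin under its centre. Leave it alone.
Mind the look-alikes: they are no part of the job. There is more than one size of the board_carrier; the one meant has the size given above.

How it is judged:
By the outcome, as a careful person would: the job done as asked, in the order asked, and still so for the second after the job is handed in, with the robot touching nothing.
It also fails if it takes over 42 s, if anything falls off the work surface, if the arm or the gripper's body presses on something with over 40 N, if the wrist force passes 120 N, or if a joint passes its speed limit or range.

ROBOT

A 6-joint arm with a two-finger parallel gripper is mounted at the origin on a cart in front of the work surface, level with it; the furniture and walls round the work are solid. World frame = base frame: x ahead of the robot, y to its left, z up, the work surface at z = 0. Lengths are in mm, angles in rad, forces in N, time in s.
With the tool pointing down it reaches from about 250 to 725 mm from the base axis. Payload 9.7 kg.
Tool frame: the origin (TCP) lies at the centre of the arm's flange, where the gripper is bolted on; the fingertips stand 173 mm ahead of it and the grasp point (between the pads) lies 155 mm ahead of it (bot.tip_extent is the distance from the TCP to the fingertips, in mm); z points along the fingers, y is the line along which they close (so a half turn about z gives the same grasp; the last joint's range is limited). The gripper opens to 85 mm and grips with 20 to 120 N. Pads are 22 mm wide; open, the fingers measure 114 mm over their backs; the gripper's body (76 mm by 85 mm) begins 54 mm behind the grasp point. The pads swing forward as they close: fully open they stand 13 mm farther back than shut.
Start: joints at [1.185, 0.087, 0.176, 1.66, 0, 1.571], TCP at [206.963, 509.572, 404.684] pointing down, gripper open.
Joint ranges: [-3.13, 3.13], [-0.85, 1.81], [-1.15, 1.24], [-2.2, 2.28], [-1.44, 1.52], [-3.14, 3.14]. Speed limits (rad/s): [2.22, 2.22, 2.57, 3.14, 3.14, 3.14].

INTERFACE

Orientations are given as [roll, pitch, yaw] about the fixed x, y, z axes, in that order (R = Rz(yaw) Ry(pitch) Rx(roll)).
In Python, from workcell import status, cams, ticket, bot gives the robot as it stands.
- The arm moves only by the shell command python3 -m crank 'ROWS' [FORCE]. ROWS is JSON, a list of rows, each a list of 5 numbers: the gripper command: -1 is fully open, 1 is shut, values between are in proportion, then the shift along the tool's x, y, z in cm, then the turn about the tool's z in degrees. A call has 1 to 12 rows; each row shifts and turns the commanded pose from where the row before left it, along the tool's axes as they then stand; what a row does not reach is not made up. A row lasts 1/10 s, in which the tool goes at most 50 mm and 8.59 degrees, less where a joint would pass 70% of its speed; a pose out of reach is approached as far as the arm can. A call with a gripper value outside its range is refused whole. The fingers move at their own pace and stop on an object; FORCE is the grip in N (left out, the last holds). Time passes only in rows, so rows that do not move let the fingers close. It gives the time, the measured TCP pose, the force, the opening and the grip force at its end, in the units of the state.
- status.read_state(): the state, without advancing time (a new reading comes with each control period).
- cams.camera(name): name is "side" or "top" or "wrist"; returns (picture, depth): 400x640x3 uint8, red, green, blue; 400x640 float32, mm along the optical axis (not along the pixel's ray), 0 where there is no reading.
- cams.calibration(name): a dict with "vfov" (degrees; the focal length in pixels is half the picture's height over the tangent of half this angle, whatever the lens; pixels are square), "cx", "cy" (the principal point, pixels), "world_from_camera" (4x4, takes a point from camera to world coordinates). Camera axes: x right, y down, z forward; pixel columns grow to the right and rows downward; lengths in mm; the calibration is good to about 2 mm. The wrist camera is an equidistant fisheye: a pixel r from the principal point sees the ray r / f radians off the axis. A picture is of the moment at which its call begins: read the wrist's pose just before it. calibration takes no time and is no camera call; for the wrist camera it gives the pose at the moment of the call.
- ticket.job_done(): hands the job in; it is judged then, once.
The state is a dict: "t": time; "joint_positions": joint angles; "joint_velocities": joint speeds; "joint_efforts": joint torques, N m; "eef_pos": TCP position; "tool_rot": TCP orientation; "contact_force": force on the tool from outside, world axes, zero at the start; "moment": the same for the moment, N m; "finger_gap": finger opening in mm; "finger_force": force on a finger pad.
Only numpy, scipy, OpenCV 4.12 (cv2) and the standard library are available. Lean on these libraries where they do the work, as an engineer would, in place of code of your own. Each camera call takes 0.05 s, during which the arm holds its last target. There are 200 camera calls.

## Working session

There is one attempt and no reset: what is moved stays moved. The work goes in short steps, Python scripts to look and compute and a shell command to move; the robot and the scene stay as the last step left them, time stands still between calls to the robot, and variables do not carry over. Pictures are saved under pics/ and viewed, at most 10 in all, crops included, and the job is handed in when it is done.

```bash
ls; mkdir -p pics; python3 - <<'E'
from workcell import status,cams,bot
import cv2,numpy as np
s=status.read_state();print(s, bot.tip_extent)
for n in("top","side"):
    p,d=cams.camera(n);cv2.imwrite(f"pics/{n}0.png",p[...,::-1]);np.save(f"pics/{n}0.npy",d);c=cams.calibration(n);print(n,c)
E
```

```text
pics
{'t': 0.0, 'joint_positions': array([ 1.18499376e+00,  8.74484419e-02,  1.75131004e-01,  1.65980120e+00,
       -3.10813418e-06,  1.57078470e+00]), 'joint_velocities': array([ 3.38300684e-04, -1.41679027e-04, -2.73148217e-04,  4.01994910e-05,
       -3.26247282e-03, -1.23988504e-03]), 'joint_efforts': array([-5.91660646e-04, -5.20397151e+01,  4.64793348e+01,  1.64804823e-02,
        5.53463997e-05, -3.18955102e-06]), 'eef_pos': array([206.96596432, 509.57081545, 403.98770928]), 'tool_rot': array([-3.14027034e+00,  3.09275742e-06,  2.75580172e+00]), 'contact_force': array([-0.39631438, -0.18415273, -0.80177115]), 'moment': array([ 0.02168412,  0.03292625, -0.05085586]), 'finger_force': 0.0, 'finger_gap': 85.48689780724347} 173.4
top {'vfov': 48.04804810877456, 'cx': 315.90237775001384, 'cy': 201.04445749888944, 'world_from_camera': array([[ 4.75934418e-02, -9.76013393e-01,  2.12444630e-01,
         3.43199042e+02],
       [-9.98860934e-01, -4.72325479e-02,  6.77649668e-03,
         4.04514523e+02],
       [ 3.42034963e-03, -2.12525158e-01, -9.77149609e-01,
         1.01447692e+03],
       [ 0.00000000e+00,  0.00000000e+00,  0.00000000e+00,
         1.00000000e+00]])}
side {'vfov': 55.25063462602129, 'cx': 325.3026894163351, 'cy': 197.17245537914434, 'world_from_camera': array([[ 9.99948168e-01, -1.01797339e-02, -1.85369878e-04,
         5.53314325e+02],
       [-5.54768689e-03, -5.60031297e-01,  8.28452877e-01,
        -2.86274525e+02],
       [-8.53724274e-03, -8.28408909e-01, -5.60058743e-01,
         5.31751704e+02],
       [ 0.00000000e+00,  0.00000000e+00,  0.00000000e+00,
         1.00000000e+00]])}
```

View pics/top0.png

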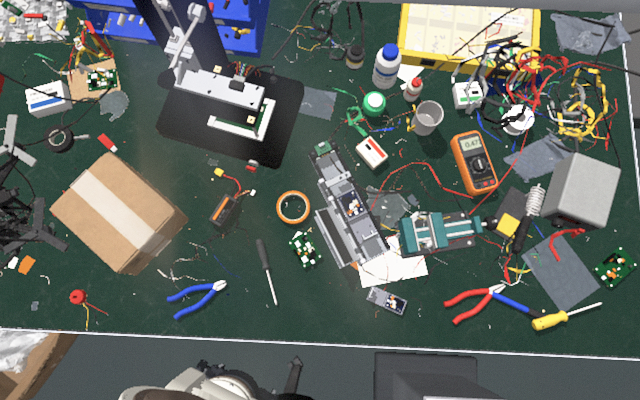

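View pics/side0.png

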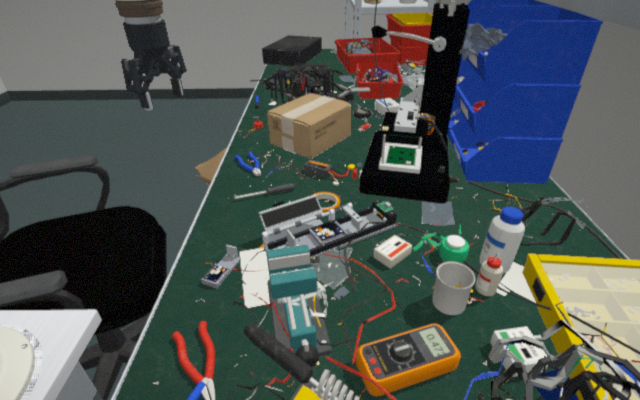

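The top view shows the fixture from (370,265) at its rear to (322,150) at its front, with the thumb plate on its left. There are two carriers: one in the channel at about (355,210), and one loose at (386,300). The one in the channel is where the task says it should be, so I'll check it in an enlarged crop.

```bash
python3 - <<'E'
import cv2
p=cv2.imread("pics/top0.png")[135:320,295:415]
cv2.imwrite("pics/crop1.png",cv2.resize(p[:140],None,fx=4.2,fy=4.2,interpolation=cv2.INTER_CUBIC))
E
```

```text
(no output)
```

View pics/crop1.png

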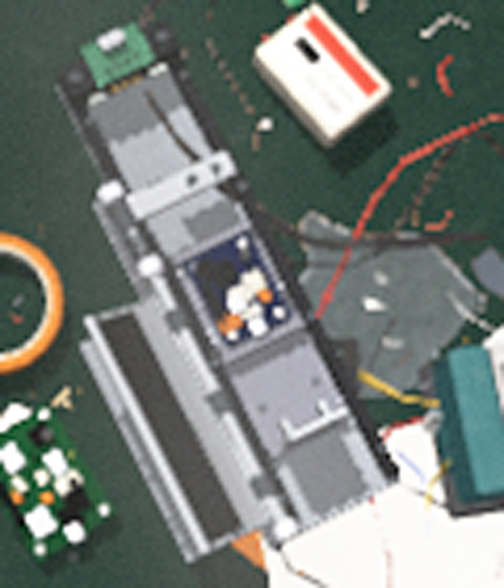

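The carrier in the channel has its bed at crop (240,290) and its tab at (315,420). The gate arm is at (180,185) and the thumb plate runs from (110,320) to (210,540). The loose carrier at (386,300) in the full view is the smaller look-alike. Next I'll fit the fixture pose from the depth.

```bash
cat > h.py <<'E'
import numpy as np
from workcell import cams
def cloud(n,d,c=None):
    c=c or cams.calibration(n);f=200/np.tan(np.radians(c["vfov"]/2))
    v,u=np.mgrid[0:400,0:640]
    P=np.stack([(u-c["cx"])/f*d,(v-c["cy"])/f*d,d],-1)
    return P@c["world_from_camera"][:3,:3].T+c["world_from_camera"][:3,3]
E
python3 - <<'E'
import numpy as np,cv2
from h import *
W=cloud("top",np.load("pics/top0.npy"))
def at(cx,cy):
    u=295+cx/4.2;v=135+cy/4.2;return W[int(round(v)),int(round(u))].round(1)
for n,c in dict(bench=(450,200),stopL=(97,100),stopR=(158,68),armL=(150,200),armM=(180,185),armR=(222,168),post1=(110,190),post2=(150,265),postrear=(285,527),tab=(315,420),tail=(280,390),floor=(320,475),floorf=(150,140),bed=(240,290),plate=(160,430),plateo1=(85,345),plateo2=(195,555)).items(): print(n,at(*c))
# rail line: points 15..30 high etc -> fit direction with right rail
top=W.reshape(-1,3);m=(top[:,2]>28)
c0=W[135:275,295:415].reshape(-1,3); c0=c0[(c0[:,2]>6)&(c0[:,2]<120)]
best=[]
for yaw in np.radians(np.arange(10,45,.5)):
    # sharpness of lateral histogram weighted z
    y=-np.sin(yaw)*c0[:,0]+np.cos(yaw)*c0[:,1]
    h=np.histogram(y,bins=np.arange(y.min(),y.max(),2))[0]; best.append(((h.astype(float)**2).sum(),np.degrees(yaw)))
print(sorted(best)[-4:])
E
```

```text
bench [ 6.167e+02  2.126e+02 -6.000e-01]
stopL [658.8 411.3  21.1]
stopR [678.7 377.5  24.6]
armL [595.6 379.7  49.3]
armM [604.8 364.6  51.9]
armR [615.5 342.6  50.7]
post1 [602.1 402.2  46.9]
post2 [561.9 378.2  47.5]
postrear [428.9 304.4  49.7]
tab [482.6 291.3  55.4]
tail [503.3 305.   16.2]
floor [460.2 282.8   8.2]
floorf [641.7 380.1  10.7]
bed [553.8 330.3  32.5]
plate [473.9 370.8  59.4]
plateo1 [524.4 411.8  10. ]
plateo2 [414.7 348.6   8.7]
[(np.float64(683856.0), np.float64(29.000000000000004)), (np.float64(684625.0), np.float64(11.5)), (np.float64(685138.0), np.float64(12.5)), (np.float64(686165.0), np.float64(13.5))]
```

```bash
python3 - <<'E'
import numpy as np
from h import *
from scipy.optimize import minimize
W=cloud("top",np.load("pics/top0.npy"))[135:290,290:420].reshape(-1,3)
W=W[(W[:,2]>-5)&(W[:,2]<110)]
# model height map in fixture frame (z 25 rails, floor 10, plate slope, stop block 46, arm)
def F(p):
    c,s=np.cos(p[2]),np.sin(p[2]);d=W[:,:2]-p[:2];return d@np.array([[c,-s],[s,c]])
def model(x,y):
    z=np.full(len(x),np.nan)
    a=(x>-190)&(x<69)&(abs(y)<26);z[a]=10
    z[a&(x>-150)&(x<20)]=np.nan
    r=(x>-185)&(x<69)&(((y>-33)&(y<-26)));z[r]=25
    z[(x>-188)&(x<-40)&(y<-36)&(y>-60)]=0
    z[(x>71)&(x<88)&(abs(y)<33)]=46
    z[(abs(x)<7)&(y>-20)&(y<30)]=50
    q=(x>-178)&(x<-45)&(y>45)&(y<85);z[q]=54+(y[q]-60)*np.tan(.7)
    z[(abs(x)<60)&(abs(x)>9)&(y<-36)&(y>-55)]=0
    return z
def cost(p):
    q=F(p);z=model(*q.T);k=~np.isnan(z);return np.minimum(abs(z[k]-W[k,2]),12).sum()/k.sum()
best=None
import itertools
for yaw in np.radians(np.arange(27.5,32,.5)):
  for dx,dy in itertools.product(np.arange(-14,15,2),repeat=2):
    p=(600+dx,364+dy,yaw);c=cost(p)
    if best is None or c<best[0]:best=(c,p)
r=minimize(cost,best[1],method="Nelder-Mead",options=dict(initial_simplex=[np.array(best[1])+e for e in ([0,0,0],[3,0,0],[0,3,0],[0,0,.02])]))
print(best,r.x,np.degrees(r.x[2]),r.fun)
q=F(r.x);x,y=q.T;z=W[:,2]
def prof(m,c,rng,st):
    for a in np.arange(*rng,st):
        k=m&(c>=a)&(c<a+st); print(int(a),k.sum(),np.percentile(z[k],[10,50,90]).round(0) if k.any() else '',end='; ')
    print()
print("lat rear");prof((x>-180)&(x<-160),y,(-45,100),5)
print("lat mid");prof((x>40)&(x<60),y,(-45,60),4)
print("along arm");prof((y>-20)&(y<20),x,(-200,95),4)
E
```

```text
(np.float64(4.540962206293316), (np.int64(608), np.int64(364), np.float64(0.4886921905584123))) [6.08554570e+02 3.64112952e+02 4.83497926e-01] 27.702390580930526 4.517096223265466
lat rear
-45 10 [ 1.  3. 11.]; -40 12 [22. 24. 28.]; -35 31 [ 9. 24. 27.]; -30 22 [ 9. 10. 13.]; -25 18 [ 9. 11. 12.]; -20 20 [ 8. 10. 12.]; -15 20 [ 9. 11. 13.]; -10 21 [ 8. 11. 13.]; -5 19 [ 7. 10. 13.]; 0 21 [ 9. 11. 12.]; 5 19 [ 8. 10. 12.]; 10 20 [ 7. 10. 12.]; 15 16 [ 7. 10. 13.]; 20 16 [24. 25. 27.]; 25 9 [24. 29. 47.]; 30 24 [44. 47. 48.]; 35 23 [41. 45. 47.]; 40 24 [36. 39. 41.]; 45 17 [36. 39. 42.]; 50 18 [40. 43. 47.]; 55 22 [47. 49. 52.]; 60 20 [52. 54. 56.]; 65 20 [57. 59. 60.]; 70 24 [58. 63. 69.]; 75 40 [ 7. 39. 70.]; 80 21 [-1.  8. 11.]; 85 20 [-1.  1.  2.]; 90 20 [-1.  0.  2.]; 95 20 [-1. -0.  2.]; 
lat mid
-45 10 [-1.  0.  3.]; -41 14 [-2.  1.  3.]; -37 0 ; -33 12 [22. 24. 27.]; -29 24 [13. 24. 28.]; -25 17 [ 8. 10. 13.]; -21 12 [ 8. 10. 13.]; -17 15 [ 8. 10. 12.]; -13 12 [11. 15. 18.]; -9 15 [ 9. 12. 16.]; -5 15 [ 9. 11. 13.]; -1 14 [10. 10. 13.]; 3 13 [ 8. 10. 12.]; 7 13 [ 9. 10. 11.]; 1
[... 1183 characters left out ...]
40 26 [20. 28. 31.]; -36 35 [23. 28. 31.]; -32 4 [26. 27. 29.]; -28 26 [ 8. 10. 12.]; -24 30 [ 8. 10. 12.]; -20 29 [ 8. 10. 12.]; -16 28 [ 7. 10. 12.]; -12 44 [ 8. 11. 49.]; -8 60 [ 9. 48. 52.]; -4 50 [ 8. 49. 52.]; 0 31 [48. 50. 53.]; 4 6 [47. 49. 50.]; 8 0 ; 12 16 [ 8. 11. 19.]; 16 31 [ 8. 10. 17.]; 20 27 [ 8. 10. 19.]; 24 32 [ 8. 10. 18.]; 28 29 [ 8. 11. 18.]; 32 26 [ 9. 10. 13.]; 36 28 [ 8. 11. 15.]; 40 28 [ 9. 11. 14.]; 44 29 [ 8. 10. 13.]; 48 27 [ 9. 10. 15.]; 52 28 [ 9. 11. 12.]; 56 29 [ 8. 10. 13.]; 60 28 [ 8. 10. 12.]; 64 36 [ 8. 12. 25.]; 68 80 [ 9. 28. 41.]; 72 30 [38. 40. 42.]; 76 28 [37. 39. 41.]; 80 31 [37. 39. 43.]; 84 31 [37. 40. 45.]; 88 29 [38. 41. 46.]; 92 5 [39. 41. 45.];
```

```bash
python3 - <<'E'
import numpy as np
from h import *
W=cloud("top",np.load("pics/top0.npy"))[135:290,290:420].reshape(-1,3)
W=W[(W[:,2]>-5)&(W[:,2]<110)]
p0=np.array([608.55,364.11]);a=.4835
ex=np.array([np.cos(a),np.sin(a)]);ey=np.array([-ex[1],ex[0]])
yaw=np.radians(29.1);o=p0-1.7*ey
for it in range(3):
    ex=np.array([np.cos(yaw),np.sin(yaw)]);ey=np.array([-ex[1],ex[0]])
    x=(W[:,:2]-o)@ex;y=(W[:,:2]-o)@ey;z=W[:,2];C=[]
    xs=[c for c in (-180,-170,-160,-20,20,30,40,50,60)]
    for c in xs:
        k=(abs(x-c)<6)&(abs(y)<31);f=k&(z<15)
        lo,hi=np.percentile(y[f],[1,99]);C.append((lo+hi)/2)
    s,b=np.polyfit(xs,C,1);print(np.round(C,1),np.degrees(s),b);yaw+=s;o=o+b*ey
ex=np.array([np.cos(yaw),np.sin(yaw)]);ey=np.array([-ex[1],ex[0]])
x=(W[:,:2]-o)@ex;y=(W[:,:2]-o)@ey
f=(abs(y)<15)&(z>6)&(x<-155);xr=np.percentile(x[f&(z<14)],.5)
arm=(abs(y)<15)&(z>44)&(abs(x)<20);xa=np.percentile(x[arm],[3,50,97])
tab=(abs(y)<15)&(z>50)&(x<-90);xt=np.percentile(x[tab],[3,50,97]);yt=np.percentile(y[(z>50)&(x<-120)&(abs(y)<28)],[3,97])
st=(abs(y)<25)&(z>30)&(x>50)
print("o",o,np.degrees(yaw),"rear",xr,"arm",xa,"tab",xt,yt,"stop",np.percentile(x[st],[1,3]))
E
```

```text
[-0.3 -0.8 -0.6 -0.5 -0.6 -0.2 -0.6 -0.5 -0.4] 0.03126697640163684 -0.4704245772549724
[ 0.2 -0.2 -0.   0.   0.3  0.4 -0.1 -0.1  0.1] 0.02047914235313366 0.06921961767008086
[ 0.2 -0.2 -0.  -0.1  0.2  0.3 -0.2 -0.2 -0. ] -7.573820483464167e-05 -0.0006749270680646518
o [609.53571334 362.25369588] 29.151670380549934 rear -248.69744719730278 arm [-8.63388751 -2.23601138  4.70112206] tab [-149.90170975 -147.41189335 -145.44288071] [-13.42626178  17.2586643 ] stop [69.24988324 69.60158775]
```

```bash
python3 -m crank '[[-0.2,0,0,0,-8],[-0.2,0,0,0,0]]' 30; python3 -c "
from workcell import status
s=status.read_state();print(s['joint_positions'],s['tool_rot'],s['finger_gap'])"
```

```text
t: 0.3
eef_pos: [207.0, 509.6, 404.3]
tool_rot: [-3.141, -0.0, 2.898]
contact_force: [0.5, 0.1, -0.7]
finger_gap: 59.2
finger_force: 0.0
[ 1.18502081e+00  8.72385029e-02  1.75512769e-01  1.65976739e+00
 -1.16830048e-05  1.42885943e+00] [-3.14090121e+00 -8.70045297e-05  2.89775400e+00] 59.217728303166446
```

```bash
python3 -m crank '[[-0.2,0,0,0,-8],[-0.2,0,0,0,-8],[-0.2,0,0,0,-8],[-0.2,0,0,0,-8],[-0.2,0,0,0,-8],[-0.2,0,0,0,-3.1],[-0.2,0,0,0,0]]'; python3 -m crank '[[-0.2,-1.1,-2.92,1.1,0],[-0.2,-1.1,-2.92,1.1,0],[-0.2,-1.1,-2.92,1.1,0],[-0.2,-1.1,-2.92,1.1,0],[-0.2,-1.1,-2.92,1.1,0],[-0.2,-1.1,-2.92,1.1,0],[-0.2,-1.1,-2.92,1.1,0],[-0.2,-1.1,-2.92,1.1,0],[-0.2,-1.1,-2.92,1.1,0],[-0.2,-1.1,-2.92,1.1,0],[-0.2,0,0,0,0],[-0.2,0,0,0,0]]'
python3 - <<'E'
from workcell import cams
import cv2,numpy as np
p,d=cams.camera("wrist");cv2.imwrite("pics/w1.png",p[...,::-1]);np.save("pics/w1.npy",d)
E
```

```text
t: 1.0
eef_pos: [207.0, 509.6, 404.5]
tool_rot: [-3.141, -0.0, -2.638]
contact_force: [-0.1, -0.3, -0.3]
finger_gap: 51.3
finger_force: 0.0
t: 2.2
eef_pos: [445.0, 307.0, 294.3]
tool_rot: [3.142, -0.001, -2.64]
contact_force: [0.1, -0.5, -0.7]
finger_gap: 50.8
finger_force: 0.0
```

View pics/w1.png

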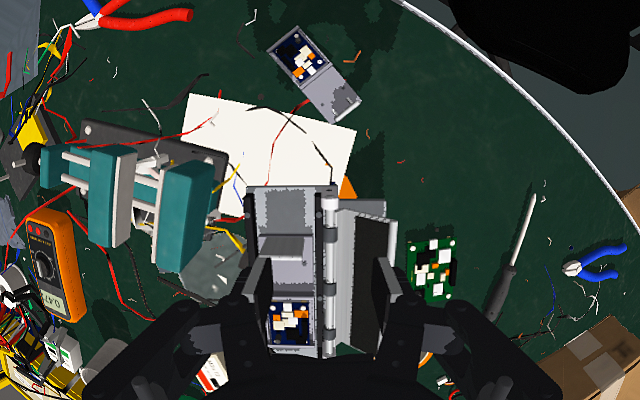

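The wrist view shows the channel aligned with the fingers. The tab is at about (288,245), the shaft at (330,260), the plate at (365,260), finger A's tip at about (263,270) and finger B's at about (385,275). I'll turn these into fixture and tool coordinates.

```bash
python3 - <<'E'
import numpy as np
from workcell import cams,status
c=cams.calibration("wrist");s=status.read_state();d=np.load("pics/w1.npy")
f=200/np.tan(np.radians(c["vfov"]/2));v,u=np.mgrid[0:400,0:640]
dx,dy=u-c["cx"],v-c["cy"];r=np.hypot(dx,dy)+1e-9;th=r/f
P=np.stack([d*np.tan(th)*dx/r,d*np.tan(th)*dy/r,d],-1);P[th>1.4]=np.nan
M=c["world_from_camera"];W=P@M[:3,:3].T+M[:3,3]
e=s["eef_pos"];print(e,c["vfov"],c["cx"],c["cy"],M[:3,3].round())
yaw=np.radians(29.15);ex=np.array([np.cos(yaw),np.sin(yaw)]);ey=np.array([-ex[1],ex[0]])
o=np.array([608.2,361.5]);F=np.stack([(W[...,:2]-o)@ex,(W[...,:2]-o)@ey,W[...,2]],-1)
T=F-np.r_[(e[:2]-o)@ex,(e[:2]-o)@ey,e[2]]
print("tcp in fixture",(e[:2]-o)@ex,(e[:2]-o)@ey)
x,y,z=F[...,0],F[...,1],F[...,2]
ok=(d>0)
tab=ok&(z>48)&(z<60)&(abs(y)<25)&(x<-110)&(x>-175)
print("tab x",np.nanpercentile(x[tab],[2,50,98]),"y",np.nanpercentile(y[tab],[2,98]),"z",np.nanmax(z[tab]))
fl=ok&(z<15)&(z>6)&(abs(y)<32)&(x<-158)&(x>-186);print("floor y",np.nanpercentile(y[fl],[1,99]),np.nanmedian(z[fl]))
re=ok&(abs(y)<20)&(z>6)&(z<14)&(x<-170)&(x>-215);print("rear",np.nanpercentile(x[re],[1]))
fing=ok&(z>85)&(z<e[2]-100)
for sgn in(-1,1):
    k=fing&(T[...,1]*sgn>0);low=np.nanpercentile(z[k],1);kk=k&(z<low+15)
    print("finger",sgn,"low z",low,"tipext",e[2]-low,"x",np.nanpercentile(T[...,0][kk],[2,98]),"y",np.nanpercentile(T[...,1][kk],[2,98]))
E
```

```text
[444.62697918 307.55250473 294.75670411] 65.70646984690485 321.7297224025436 211.4148935845107 [377. 270. 263.]
tcp in fixture -169.1337871234146 32.561133895224465
tab x [-147.47398753 -146.47010811 -143.39433719] y [-14.92493286  16.25964214] z 57.405147820454204
floor y [-26.97826507  26.85758796] 9.659278699864998
rear [-189.3964093]
finger -1 low z 85.09280065655142 tipext 209.66390345075442 x [-62.97216527   2.67321964] y [-178.01962037 -145.37539396]
finger 1 low z 86.74463158183484 tipext 208.012072525471 x [185.72721096 237.73357739] y [327.94984384 448.28641297]
```

The frame holds up: floor edges at ±27, rear at -189, and the tab's rear face at about -148. The finger front is at -158, so it will come down behind the tab. I'll descend now.

```bash
python3 -m crank '[[-0.2,0,0,2,0],[-0.2,0,0,2,0],[-0.2,0,0,1.5,0],[-0.2,0,0,1,0],[-0.2,0,0,1,0],[-0.2,0,0,0.7,0],[-0.2,0,0,0.5,0],[-0.2,0,0,0,0],[-0.2,0,0,0,0]]'
cat > look.py <<'E'
import sys,cv2,numpy as np
from workcell import cams,status
from h import cloud
s=status.read_state();e=s["eef_pos"]
yaw=np.radians(29.15);ex=np.array([np.cos(yaw),np.sin(yaw)]);ey=np.array([-ex[1],ex[0]]);o=np.array([608.2,361.5])
print("tcp fix",(e[:2]-o)@ex,(e[:2]-o)@ey,e[2],s["contact_force"],s["finger_gap"])
for n in("side","top"):
    p,d=cams.camera(n);cv2.imwrite(f"pics/{n}_{sys.argv[1]}.png",p[...,::-1])
    W=cloud(n,d);x=(W[...,:2]-o)@ex;y=(W[...,:2]-o)@ey;z=W[...,2];ok=d>0
    # plate heights across y, away from the fingers; arm tip height
    xf=(e[:2]-o)@ex
    k=ok&(x>-175)&(x<-50)&(z<75)&(abs(x-xf)>16)
    print(n,"plate z by y",[(b,int((k&(abs(y-b)<2.5)).sum()),np.round(np.median(z[k&(abs(y-b)<2.5)]),1)) for b in(55,62,69,76) if (k&(abs(y-b)<2.5)).any()])
    a=ok&(abs(x)<8)&(y>-30)&(y<25)&(z>40)&(z<110);print(" arm z max",np.percentile(z[a],[50,97]) if a.any() else None, a.sum())
    t=ok&(abs(y)<20)&(z>46)&(z<58)&(x<-30)&(x>-156)&(x>xf+12);print(" tab x",np.percentile(x[t],[5,50,95]) if t.sum()>5 else None,t.sum())
E
python3 look.py a
```

```text
t: 3.15
eef_pos: [444.8, 307.6, 208.2]
tool_rot: [3.141, 0.001, -2.636]
contact_force: [-1.0, 0.7, 3.1]
finger_gap: 51.2
finger_force: 1.6
tcp fix -168.94041898080067 32.517064341244094 208.19133015761756 [-0.95291323  0.71948221  3.13249787] 51.227185858344356
side plate z by y [(55, 135, np.float64(34.1)), (62, 95, np.float64(37.7)), (69, 55, np.float64(40.2)), (76, 50, np.float64(42.0))]
 arm z max [60.98019429 76.87486531] 150
 tab x [-145.34147114 -143.90569234 -140.75316021] 51
top plate z by y [(55, 95, np.float64(34.0)), (62, 106, np.float64(37.8)), (69, 105, np.float64(39.2)), (76, 103, np.float64(41.5))]
 arm z max [68.05052178 77.95765479] 135
 tab x None 0
```

```bash
python3 -m crank '[[-0.2,0,0,0.3,0],[-0.2,0,0,0.3,0],[-0.2,0,0,0.2,0],[-0.2,0,0,0,0],[-0.2,0,0,0,0],[-0.2,0,0,0,0]]'
python3 look.py b; python3 -c "
import cv2
p=cv2.imread('pics/side_b.png')[160:290,200:420];cv2.imwrite('pics/cb.png',cv2.resize(p,None,fx=3.5,fy=3.5,interpolation=2))"
```

```text
t: 3.85
eef_pos: [445.2, 307.0, 200.5]
tool_rot: [-3.14, 0.001, -2.636]
contact_force: [1.6, -5.2, 8.7]
finger_gap: 51.5
finger_force: 4.6
tcp fix -168.873255482784 31.768965592977935 200.52555552876035 [ 1.6165078  -5.15976904  8.74613409] 51.482216325613436
side plate z by y [(55, 64, np.float64(10.5)), (62, 42, np.float64(30.6)), (69, 40, np.float64(30.4)), (76, 35, np.float64(29.8))]
 arm z max [73.05867418 90.69967599] 133
 tab x [-145.18249941 -144.09245271 -140.81754399] 44
top plate z by y [(55, 95, np.float64(30.6)), (62, 107, np.float64(31.1)), (69, 103, np.float64(30.7)), (76, 106, np.float64(29.9))]
 arm z max [79.72524433 91.60011018] 119
 tab x None 0
```

View pics/cb.png

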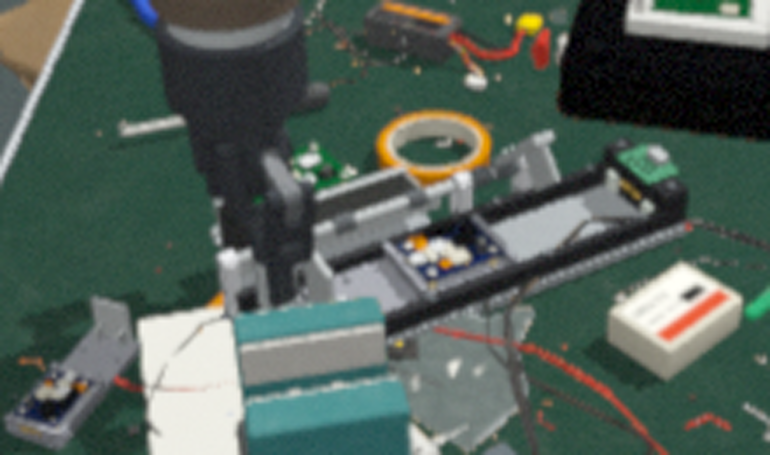

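The plate is level, at about z 30.5 across its width. The gate stands raised at crop (540,160) with its tip at z 91, and finger A is behind the tab. I'll start the push.

```bash
python3 -m crank '[[-0.2,-0.4,0,-0.05,0],[-0.2,-0.4,0,0,0],[-0.2,-0.3,0,0,0],[-0.2,-0.3,0,0,0],[-0.2,-0.4,0,0,0],[-0.2,-0.4,0,0,0],[-0.2,-0.4,0,0,0],[-0.2,-0.4,0,0,0],[-0.2,0,0,0,0]]'
python3 look.py c
```

```text
t: 4.85
eef_pos: [471.0, 322.0, 200.2]
tool_rot: [-3.142, -0.001, -2.636]
contact_force: [-2.3, -1.0, 5.3]
finger_gap: 51.0
finger_force: 3.0
tcp fix -139.06431182367712 32.33948995915902 200.23795285586004 [-2.32878866 -0.97231312  5.33047179] 50.992248175758974
side plate z by y [(55, 45, np.float64(10.5)), (62, 26, np.float64(30.4)), (69, 31, np.float64(29.4)), (76, 25, np.float64(28.9))]
 arm z max [73.85300222 91.94498322] 136
 tab x [-126.67501176 -125.51422148 -122.61605832] 33
top plate z by y [(55, 81, np.float64(30.4)), (62, 97, np.float64(30.4)), (69, 98, np.float64(29.5)), (76, 91, np.float64(29.8))]
 arm z max [81.33745664 93.14740187] 111
 tab x None 0
```

```bash
python3 -m crank '[[-0.2,-0.4,0,-0.05,0],[-0.2,-0.5,0,0,0],[-0.2,-0.5,0,0,0],[-0.2,-0.5,0,0,0],[-0.2,-0.5,0,0,0],[-0.2,-0.5,0,0,0],[-0.2,-0.5,0,0,0],[-0.2,-0.5,0,0,0],[-0.2,-0.5,0,0,0],[-0.2,-0.5,0,0,0],[-0.2,-0.4,0,0,0],[-0.2,0,0,0,0]]'
python3 look.py d
```

```text
t: 6.15
eef_pos: [517.4, 347.7, 200.7]
tool_rot: [-3.142, -0.001, -2.636]
contact_force: [-1.9, -0.9, 6.3]
finger_gap: 51.5
finger_force: 3.0
tcp fix -86.01958910888635 32.1722248716452 200.70951225772143 [-1.87156889 -0.91264613  6.27213638] 51.5025387132609
side plate z by y [(55, 53, np.float64(10.7)), (62, 44, np.float64(30.6)), (69, 51, np.float64(30.5)), (76, 59, np.float64(29.5))]
 arm z max [73.27631612 91.59119148] 132
 tab x [-73.58542926 -72.38824033 -69.76993907] 35
top plate z by y [(55, 78, np.float64(30.4)), (62, 86, np.float64(31.0)), (69, 90, np.float64(30.6)), (76, 87, np.float64(30.0))]
 arm z max None 0
 tab x None 0
```

```bash
python3 -m crank '[[-0.2,-0.4,0,0,0],[-0.2,-0.4,0,0,0],[-0.2,-0.4,0,0,0],[-0.2,-0.4,0,0,0],[-0.2,-0.3,0,0,0],[-0.2,-0.2,0,0,0],[-0.2,-0.1,0,0,0],[-0.2,0,0,0,0],[-0.2,0,0,0,0]]'
python3 -m crank '[[-0.2,-0.1,0,0,0],[-0.2,-0.1,0,0,0],[-0.2,0,0,0,0],[-0.2,0,0,0,0]]';python3 look.py e
```

```text
t: 7.15
eef_pos: [536.3, 358.2, 200.7]
tool_rot: [-3.142, -0.001, -2.635]
contact_force: [-3.5, -2.2, 6.6]
finger_gap: 51.2
finger_force: 3.0
t: 7.55
eef_pos: [538.0, 359.1, 200.7]
tool_rot: [-3.142, -0.001, -2.635]
contact_force: [-4.5, -2.8, 5.2]
finger_gap: 51.2
finger_force: 3.1
tcp fix -62.468692229022174 32.12755885757858 200.70357131331633 [-4.50749674 -2.84822652  5.23962858] 51.18306668264826
side plate z by y [(55, 78, np.float64(10.3)), (62, 58, np.float64(30.5)), (69, 68, np.float64(30.0)), (76, 59, np.float64(29.7))]
 arm z max [73.35023823 90.98697781] 136
 tab x [-49.91060896 -48.84109735 -46.06261661] 30
top plate z by y [(55, 96, np.float64(30.5)), (62, 98, np.float64(30.9)), (69, 100, np.float64(30.5)), (76, 102, np.float64(29.8))]
 arm z max None 0
 tab x None 0
```

```bash
for i in 1; do python3 -m crank '[[-0.2,-0.1,0,0,0],[-0.2,-0.1,0,0,0],[-0.2,0,0,0,0],[-0.2,0,0,0,0],[-0.2,0,0,0,0]]';done;python3 look.py f
```

```text
t: 8.15
eef_pos: [539.8, 360.1, 200.7]
tool_rot: [-3.141, -0.001, -2.636]
contact_force: [-4.2, -1.7, 6.2]
finger_gap: 51.2
finger_force: 3.3
tcp fix -60.4670141271612 32.09622666463553 200.70227857285806 [-4.2213927  -1.73496935  6.2123961 ] 51.21689063010712
side plate z by y [(55, 87, np.float64(10.5)), (62, 51, np.float64(30.8)), (69, 60, np.float64(30.0)), (76, 64, np.float64(29.7))]
 arm z max [73.31704254 90.90392538] 136
 tab x [-48.37915213 -47.26445313 -44.29691458] 33
top plate z by y [(55, 95, np.float64(30.2)), (62, 100, np.float64(30.8)), (69, 104, np.float64(30.2)), (76, 105, np.float64(30.0))]
 arm z max None 0
 tab x None 0
```

```bash
python3 -m crank '[[-0.2,-0.1,0,0,0],[-0.2,0,0,0,0],[-0.2,0,0,0,0]]';python3 -m crank '[[-0.2,-0.1,0,0,0],[-0.2,0,0,0,0],[-0.2,0,0,0,0]]';python3 look.py g
```

```text
t: 8.55
eef_pos: [540.4, 360.4, 200.7]
tool_rot: [-3.141, -0.002, -2.636]
contact_force: [-5.6, -3.2, 7.0]
finger_gap: 51.1
finger_force: 4.7
t: 8.85
eef_pos: [540.7, 360.6, 200.6]
tool_rot: [-3.141, -0.004, -2.636]
contact_force: [-9.8, -4.7, 9.7]
finger_gap: 51.3
finger_force: 7.2
tcp fix -59.35424645045139 32.09218016240065 200.64877925681984 [-9.83935828 -4.73000792  9.69396003] 51.30215674068769
side plate z by y [(55, 87, np.float64(10.4)), (62, 65, np.float64(30.9)), (69, 62, np.float64(29.9)), (76, 65, np.float64(29.7))]
 arm z max [73.77366147 91.24078601] 135
 tab x [-47.29604045 -46.53109531 -44.25405531] 30
top plate z by y [(55, 100, np.float64(30.7)), (62, 101, np.float64(30.9)), (69, 103, np.float64(30.1)), (76, 104, np.float64(29.9))]
 arm z max None 0
 tab x None 0
```

```bash
python3 -m crank '[[-0.2,-0.1,0,0,0],[-0.2,0,0,0,0],[-0.2,0,0,0,0],[-0.2,0,0,0,0]]';python3 look.py i; python3 -c "
import cv2
p=cv2.imread('pics/side_i.png')[160:290,230:420];cv2.imwrite('pics/ci.png',cv2.resize(p,None,fx=4,fy=4,interpolation=2))"
```

```text
t: 9.35
eef_pos: [541.0, 360.8, 200.7]
tool_rot: [-3.141, -0.006, -2.636]
contact_force: [-14.3, -7.4, 12.7]
finger_gap: 51.4
finger_force: 10.0
tcp fix -58.98788630454097 32.09679412506034 200.65231660227562 [-14.27178784  -7.41132265  12.7356297 ] 51.41570733622245
side plate z by y [(55, 79, np.float64(10.6)), (62, 57, np.float64(30.6)), (69, 62, np.float64(29.9)), (76, 66, np.float64(29.5))]
 arm z max [72.99480003 90.90962294] 134
 tab x [-46.77857122 -45.78839158 -42.64037789] 20
top plate z by y [(55, 101, np.float64(30.5)), (62, 100, np.float64(31.0)), (69, 102, np.float64(30.5)), (76, 108, np.float64(29.7))]
 arm z max None 0
 tab x None 0
```

View pics/ci.png

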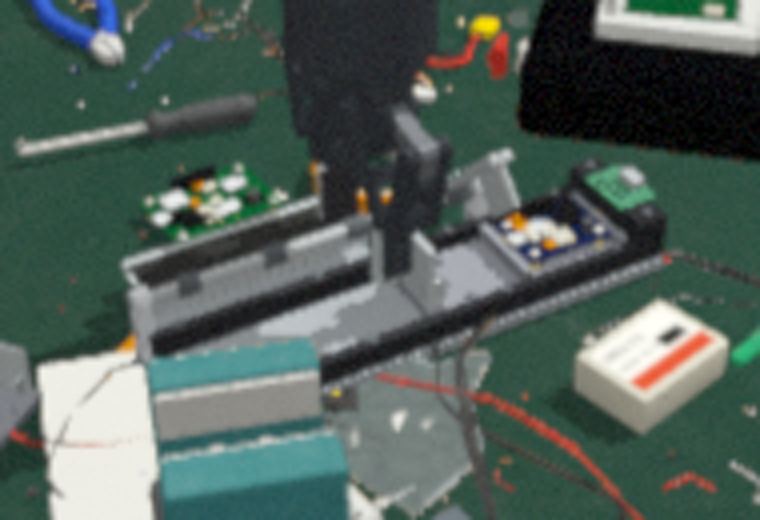

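The carrier is home: its bed sits against the contact block at crop (610,215), the push force rises while the TCP no longer advances, and the gate is still up. I'll back finger A off the tab first and then let the plate rise gently.

```bash
python3 -m crank '[[-0.2,0.2,0,0,0],[-0.2,0.2,0,0,0],[-0.2,0.3,0,0,0],[-0.2,0.3,0,0,0],[-0.2,0,0,0,0],[-0.2,0,0,0,0]]';python3 look.py j
```

```text
t: 10.05
eef_pos: [534.5, 357.1, 201.6]
tool_rot: [-3.142, 0.003, -2.636]
contact_force: [2.2, 0.8, 6.4]
finger_gap: 51.0
finger_force: 2.9
tcp fix -66.52614566891268 32.11129591536875 201.60038868041906 [2.17215075 0.78926467 6.39301963] 51.049911539677375
side plate z by y [(55, 92, np.float64(10.5)), (62, 65, np.float64(31.5)), (69, 61, np.float64(31.3)), (76, 61, np.float64(31.3))]
 arm z max [71.97737677 89.56409543] 133
 tab x [-47.57940446 -46.78419349 -43.97417517] 43
top plate z by y [(55, 91, np.float64(30.7)), (62, 96, np.float64(31.8)), (69, 98, np.float64(31.6)), (76, 94, np.float64(31.5))]
 arm z max None 0
 tab x None 0
```

```bash
python3 -m crank '[[-0.2,0,0,-0.5,0],[-0.2,0,0,-0.5,0],[-0.2,0,0,-0.5,0],[-0.2,0,0,-0.5,0],[-0.2,0,0,-0.5,0],[-0.2,0,0,-0.5,0],[-0.2,0,0,-0.6,0],[-0.2,0,0,-1,0],[-0.2,0,0,-2,0],[-0.2,0,0,-3,0],[-0.2,0,0,-3,0],[-0.2,0,0,0,0]]'; python3 -m crank '[[-0.2,3,0,-3,0],[-0.2,3,0,-3,0],[-0.2,3,0,-3,0],[-0.2,0,0,0,0],[-0.2,0,0,0,0]]'; python3 look.py k; python3 -c "
import cv2
p=cv2.imread('pics/side_k.png')[160:290,230:420];q=cv2.imread('pics/top_k.png')[135:265,300:420]
cv2.imwrite('pics/ck.png',cv2.resize(cv2.hconcat([p,q]),None,fx=2.5,fy=2.5,interpolation=2))"
```

```text
t: 11.35
eef_pos: [534.2, 357.2, 332.3]
tool_rot: [3.141, 0.007, -2.635]
contact_force: [0.0, -0.7, -0.2]
finger_gap: 51.4
finger_force: 0.0
t: 11.85
eef_pos: [454.9, 313.2, 417.7]
tool_rot: [3.141, 0.002, -2.635]
contact_force: [0.1, 0.6, -0.8]
finger_gap: 51.3
finger_force: 0.0
tcp fix -157.4268296577187 32.45087007756066 417.73854725759986 [ 0.06175936  0.62080155 -0.80587233] 51.32005699088168
side plate z by y [(55, 223, np.float64(42.2)), (62, 183, np.float64(49.2)), (69, 148, np.float64(56.4)), (76, 166, np.float64(63.1))]
 arm z max [50.1166729  52.44586138] 123
 tab x [-47.66422658 -46.77241424 -43.40817291] 56
top plate z by y [(55, 60, np.float64(40.3)), (62, 64, np.float64(48.5)), (69, 70, np.float64(54.5)), (76, 86, np.float64(60.4))]
 arm z max [50.01955065 54.31956909] 141
 tab x [-50.85001913 -49.01462945 -46.43596411] 16
```

View pics/ck.png

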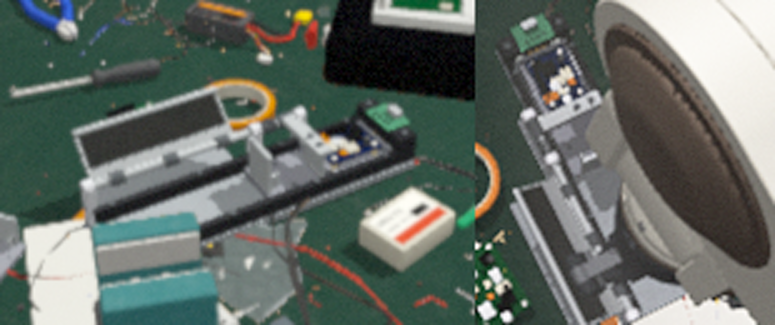

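The gate is closed behind the bed (arm top at z 50, as specified for closed), the carrier is home, and the robot is clear of everything.

```bash
python3 -c "
from workcell import ticket
print(ticket.job_done())"
```

```text
the job is handed in; nothing more can be done
None
```

The carrier is fully home against the contact block, the gate is closed behind the board, the robot is touching nothing, and the job was handed in after about 12 s of robot time.

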